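Scan and close a split pressure regulator

TASK

Pick up the hand scanner and aim its window straight down at the code label on the open lower half of the blue pressure regulator in the green vise, holding it steady there for a good second from about 7 cm above, then lay the scanner back flat on its black rubber mat and let go of it. Next pick up the regulator's blue upper half, set it down over the two steel dowels of the lower half, and press it fully shut against the spring plunger. The job ends holding: finish with the robot still pressing the two halves flush together, and leave the other parts on the bench where they are.

Things in the scene. Friction and masses are not known exactly. Their poses are not given: they have to be found in the camera images.
- scanner: Hand scanner lying window-down on the mat. Grey handle 120 x 32 x 30 mm (x -82 to +38, y +-16, z 0 to 30), yellow head 46 x 46 x 34 mm (x 37 to 83). Origin on the underside near the centre of mass: grip the handle across y there. x points to the head, z up, out of its back. About 160 g (120 to 220).
- scanner_window (a point): Centre of the amber window in the underside of the scanner's head, at (60, 0, 0) mm of the scanner; it looks along the scanner's -z (straight down when the scanner is level) and reads a label 30 to 130 mm in front of it and within 12 mm of its line of sight.
- mat: Black rubber mat 200 x 100 x 4 mm, fixed, long side along its x; the scanner lies on it at the start. Origin at the centre of its underside.
- lower_half: Blue lower half of the regulator, fixed in the vise. Origin at the centre of its level split face, 84 mm above the bench, z up. Face 90 mm (x) by 64 mm (y). Two steel dowels stand on it at x = -32 and +32 mm, y = 0: 8 mm diameter, 13 mm tall, the upper 6 mm tapering to 3 mm.
- vise: Green vise, fixed, its origin on the bench right below that of the lower half, same yaw. Base and jaws within 70 mm (x) and 43 mm (y), 70 mm tall; its knurled knob reaches out to x = -114 mm.
- code_label (a point): Centre of the black-and-white code label (22 x 16 mm) lying on the split face of the lower half, at (0, 21.5, 0) mm of it; the upper half will cover it.
- plunger (a joint): Brass spring plunger, 18 mm diameter, in the centre of the lower half's split face: 0 when it stands fully out (8 mm above the face), 0.008 m when pressed flush. Its spring pushes up with 4 N at 0 and 10 N when flush, so the upper half rises 8 mm on the dowels unless it is held down.
- bonnet: Blue upper half, loose on the bench, split face down. Flange 90 (x) x 64 (y) x 14 mm with two 10.5 mm through holes at x = -32 and +32 mm, y = 0; on it a square cap 38 x 38 mm along x and y, z 14 to 50 mm, to grip; nut and brass screw on top, up to z = 69 mm. Origin at the centre of the underside, z up. Fits either way round (half a turn). About 180 g (130 to 250).
- check_valve: Bystander: bronze check valve 84 x 42 x 65 mm, loose, origin at the centre of its underside.
- pipe_union: Bystander: upright steel pipe union, 52 mm diameter, 50 mm tall, loose, origin at the centre of its underside.
- stake_a: Bystander: orange plastic drip emitter stake lying on the bench, 123 mm long in x, 30 mm wide, 26 mm tall, origin on its underside near the middle.
- stake_b: Bystander: a second such orange stake.
- ring_tub: Bystander: small white plastic bowl, 72 mm diameter, 45 mm tall, origin at the centre of its underside.
Mind the look-alikes: they are no part of the job. Of the things like the scanner, leave any that is brown, purple or turquoise; of the rest the larger one is meant.

How it is judged:
On the way, in this order (a step that is already met when the one before it is completed fails the run):
1. the held scanner looks straight at the code label of the open regulator (within 12 mm of its line of sight, 30 to 130 mm away) and is held steady for 0.8 s (x of code_label in the frame of scanner_window between -0.012 and 0.012 m and y of code_label in the frame of scanner_window between -0.012 and 0.012 m and z of code_label in the frame of scanner_window between -0.13 and -0.03 m and angle between scanner's own z axis and vertical below 0.3 rad and linear speed of scanner below 0.03 m/s and contact force between scanner and the fingers above 0.5 N and horizontal distance between bonnet and lower_half above 0.08 m), for 0.8 s.
2. the scanner lies flat on its mat again, let go (x of scanner in the frame of mat between -0.05 and 0.05 m and y of scanner in the frame of mat between -0.04 and 0.04 m and height (world z) of scanner below 0.009 m and angle between scanner's own z axis and vertical below 0.1 rad and contact force between scanner and the fingers below 0.1 N and linear speed of scanner below 0.03 m/s), for 0.2 s.
At the end, for the whole second after the job is handed in: Upper half on both dowels, flush (2 mm in height, 3 mm sideways, 0.1 rad turn, 0.05 rad level), plunger in by over 6 mm, fingers still on it (over 3 N), halves bearing with over 6 N; scanner flat and released on its mat (50 mm along, 40 mm across of its centre); through the last second (all of step 2 and x of bonnet in the frame of lower_half between -0.003 and 0.003 m and y of bonnet in the frame of lower_half between -0.003 and 0.003 m and z of bonnet in the frame of lower_half between -0.002 and 0.002 m and angle between the x axis of bonnet and the x axis of lower_half, either way round below 0.1 rad and angle between bonnet's own z axis and vertical below 0.05 rad and value of joint plunger above 0.006 m and contact force between bonnet and lower_half above 6 N and contact force between bonnet and the fingers above 3 N and linear speed of bonnet below 0.02 m/s); the arm keeps its last pose, push and grip.
It fails at once if the check valve is moved by more than 30 mm (distance of check_valve from where it was at the start of the episode above 0.03 m).
It fails at once if the pipe union is moved by more than 30 mm (distance of pipe_union from where it was at the start of the episode above 0.03 m).
It fails at once if the stake a is moved by more than 30 mm (distance of stake_a from where it was at the start of the episode above 0.03 m).
It fails at once if the stake b is moved by more than 30 mm (distance of stake_b from where it was at the start of the episode above 0.03 m).
It fails at once if the ring tub is moved by more than 30 mm (distance of ring_tub from where it was at the start of the episode above 0.03 m).
It also fails if it takes over 61 s, if anything falls off the work surface, if the arm or the gripper's body presses on something with over 40 N, if the wrist force passes 120 N, or if a joint passes its speed limit or range.

ROBOT

A 7-joint arm with a two-finger parallel gripper is mounted at the origin on the work surface. World frame = base frame: x ahead of the robot, y to its left, z up, the work surface at z = 0. Lengths are in m, angles in rad, forces in N, time in s.
With the tool pointing down it reaches from about 0.425 to 0.925 m from the base axis. Payload 6.8 kg.
Tool frame: the origin (TCP) lies on the centre line of the jaws, within the pads' length; the fingertips stand 14 mm ahead of it and the grasp point (between the pads) lies 5 mm behind it; z points along the fingers, y is the line along which they close (so a half turn about z gives the same grasp; the last joint's range is limited). The gripper opens to 85 mm and grips with 20 to 120 N. Pads are 22 mm wide; open, the fingers measure 114 mm over their backs; the gripper's body (76 mm by 85 mm) begins 54 mm behind the grasp point. The pads swing forward as they close: fully open they stand 13 mm farther back than shut.
Start: joints at [-0.108, 0.477, 0.022, 1.555, -0.011, 1.109, -0.083], TCP at [0.675, 0, 0.245] pointing down, gripper open.
Joint ranges: [-2.96, 2.96], [-0.34, 2.1], [-1.41, 1.46], [0.24, 2.44], [-1.37, 4.51], [0.17, 1.92], [-2.96, 2.96]. Speed limits (rad/s): [2.39, 2.39, 3.14, 3.14, 3.14, 3.14, 3.14].

INTERFACE

Orientations are given as a unit quaternion [w, x, y, z].
In Python, from station import bot gives the robot as it stands. The module is installed in compiled form; this text tells all that it offers.
- The arm moves only by the tool drive_tool, never from a script. Its argument "commands" is a list of rows, each an object with "hand": the opening, from 0 (shut) to 1 (fully open); "translation": the shift along the world's x, y, z in mm, a list of three; "angular": the turn, a rotation vector about the world's x, y, z in rad, a list of three. In form: [{"hand": hand, "translation": [tx, ty, tz], "angular": [ax, ay, az]}, ...]. A call has 1 to 12 rows; each row is the pose to reach, as a shift and turn from the pose commanded when the call began; what a row does not reach only later rows make up. A row lasts 1/8 s, in which the tool goes at most 62.5 mm and 10.7 degrees, less where a joint would pass 70% of its speed; a pose out of reach is approached as far as the arm can. A call with a gripper value outside its range is refused whole. The fingers move at their own pace and stop on an object; "force" is the grip in N (left out, the last holds). Time passes only in rows, so rows that repeat a pose let the fingers close. It gives the time, the measured TCP pose, the force, the opening and the grip force at its end, in the units of the state.
- bot.get_obs(): the state, without advancing time (a new reading comes with each control period).
- bot.read_camera(name): name is "scene" or "side" or "wrist"; returns the picture (420x560x3 uint8, red, green, blue); there is no depth.
- bot.camera_model(name): a dict with "fx", "fy", "cx", "cy" (pixels), "k1" (the pictures are not rectified: a ray, as slopes to the right and down, at radius r is drawn at 1 + k1 r^2 times it, then the intrinsics apply), "view" (4x4, takes a point from world to camera coordinates). Camera axes: x right, y up, looking along -z (the intrinsics and any distortion apply to the point x, -y, -z); pixel columns grow to the right and rows downward; lengths in m; the calibration is good to about 2 mm. A picture is of the moment at which its call begins: read the wrist's pose just before it. camera_model takes no time and is no camera call; for the wrist camera it gives the pose at the moment of the call.
- bot.hand_in(): hands the job in; it is judged then, once.
Trained networks look in the newest picture that a camera, given by its name, has taken for a name from the list of things; names that differ only in an ending like _2 or _b are one class to them, and where a whole thing is asked for, a point or a joint stands for the part that bears it (a point fixed in the world has none). Each returns a list of dicts, best first, with "score" (0 to 1); they miss things now and then, are a little off and sometimes report something else, mostly with a low value. They report only what shows in the picture. A call takes as long as a camera call. They do not tell look-alikes from the thing itself.
- bot.find_in(camera, query): "position" ([column, row] in pixels, amid what is visible of it).
- bot.outline_of(camera, query): "pixels" (420x560 bool, what is visible of it) and "position" ([column, row] in pixels, amid what is visible of it).
The state is a dict: "t": time; "q": joint angles; "joint_vel": joint speeds; "joint_torque": joint torques, N m; "eef_pos": TCP position; "tool_rot": TCP orientation; "contact_force": force on the tool from outside, world axes, zero at the start; "torque": the same for the moment, N m; "gripper_width": opening from 0.0 (shut) to 1.0 (fully open); "grasp_force": force on a finger pad.
Only numpy, scipy, OpenCV 4.12 (cv2) and the standard library are available. Lean on these libraries where they do the work, as an engineer would, in place of code of your own. Each camera call takes 0.05 s, during which the arm holds its last target. There are 200 camera calls.

## Working session

There is one attempt and no reset: what is moved stays moved. The work goes in short steps, Python scripts to look and compute and a tool call to move; the robot and the scene stay as the last step left them, time stands still between calls to the robot, and variables do not carry over. Pictures are saved under pics/ and viewed, at most 10 in all, crops included, and the job is handed in when it is done.

Besides the shell and the picture viewer there is one more tool, called after "Emit:" as name([rows], argument=value, ...), one row to a line, values as JSON. drive_tool: Moves the arm, as the interface text tells. Its arguments: {"type":"object","properties":{"commands":{"type":"array","items":{"type":"object","properties":{"hand":{"type":"number"},"translation":{"type":"array","items":{"type":"number"}},"angular":{"type":"array","items":{"type":"number"}}}}},"force":{"type":"number"}},"required":["commands"]}

```bash
mkdir -p pics; cat > h.py <<'E'
import numpy as np, cv2
from station import bot
def cam(n):
    m=bot.camera_model(n); return m
def proj(m,P):
    P=np.atleast_2d(P); V=np.array(m["view"]); c=P@V[:3,:3].T+V[:3,3]
    s=np.c_[c[:,0]/-c[:,2], -c[:,1]/-c[:,2]]; r2=(s**2).sum(1,keepdims=True); s=s*(1+m["k1"]*r2)
    return s*[m["fx"],m["fy"]]+[m["cx"],m["cy"]]
def unproj(m,px,z):
    px=np.atleast_2d(px).astype(float); d=(px-[m["cx"],m["cy"]])/[m["fx"],m["fy"]]; s=d.copy()
    for _ in range(20): s=d/(1+m["k1"]*(s**2).sum(1,keepdims=True))
    V=np.array(m["view"]); R=V[:3,:3]; o=-R.T@V[:3,3]
    w=np.c_[s[:,0],-s[:,1],-np.ones(len(s))]@R
    return o+w*((z-o[2])/w[:,2])[:,None]
def snap(n,f):
    m=cam(n); im=bot.read_camera(n); cv2.imwrite(f"pics/{f}.png",im[:,:,::-1]); return m,im
E
python3 - <<'E'
from h import *
a=[]
for n in("scene","side","wrist"):
    m,im=snap(n,n); V=np.array(m["view"]); print(n,(-V[:3,:3].T@V[:3,3]).round(3),m["fx"]); a.append(im)
    for q in("scanner","mat","lower_half","vise","code_label","bonnet","check_valve","pipe_union","stake_a","ring_tub"):
        print(q,[(np.round(d["position"]).astype(int).tolist(),round(d["score"],2),unproj(m,d["position"],{"lower_half":.084,"code_label":.084,"scanner":.02,"bonnet":.03}.get(q,0.02))[0].round(3).tolist()) for d in bot.find_in(n,q) if d["score"]>.3])
E
```

```text
scene [ 1.167 -0.671  0.834] 386.75713453670426
scanner [([266, 196], 0.96, [0.355, 0.106, 0.02]), ([167, 336], 0.94, [0.583, -0.469, 0.02]), ([211, 291], 0.93, [0.554, -0.306, 0.02]), ([120, 271], 0.81, [0.301, -0.437, 0.02]), ([181, 236], 0.74, [0.307, -0.228, 0.02])]
mat [([204, 298], 0.96, [0.558, -0.334, 0.02])]
lower_half [([272, 229], 0.86, [0.549, -0.063, 0.084])]
vise [([273, 231], 0.92, [0.508, -0.017, 0.02]), ([273, 229], 0.68, [0.499, -0.007, 0.02])]
code_label [([274, 229], 0.85, [0.557, -0.059, 0.084])]
bonnet [([322, 187], 0.64, [0.477, 0.272, 0.03])]
check_valve [([380, 214], 0.78, [0.715, 0.285, 0.02])]
pipe_union [([346, 267], 0.72, [0.773, 0.011, 0.02])]
stake_a [([266, 322], 0.71, [0.731, -0.277, 0.02])]
ring_tub [([108, 316], 0.63, [0.422, -0.538, 0.02])]
side [0.274 1.137 0.834] 460.75914547629503
scanner [([362, 164], 0.86, [0.286, -0.418, 0.02]), ([354, 191], 0.84, [0.301, -0.22, 0.02]), ([291, 175], 0.81, [0.53, -0.29, 0.02]), ([332, 250], 0.72, [0.34, 0.11, 0.02]), ([289, 152], 0.56, [0.571, -0.466, 0.02])]
mat [([291, 181], 0.69, [0.523, -0.247, 0.02])]
low
[... 289 characters left out ...]
 [0.784, -0.015, 0.02])]
stake_a [([284, 373], 0.93, [0.394, 0.54, 0.02])]
ring_tub [([328, 146], 0.71, [0.426, -0.552, 0.02])]
wrist [0.675 0.085 0.373] 324.51559973173113
scanner [([17, 334], 0.85, [0.314, -0.221, 0.02]), ([204, 378], 0.57, [0.571, -0.294, 0.02]), ([1, 33], 0.53, [0.396, 0.151, 0.02])]
mat [([216, 362], 0.87, [0.589, -0.264, 0.02])]
lower_half [([141, 229], 0.69, [0.543, -0.036, 0.084])]
vise [([310, 357], 0.68, [0.722, -0.255, 0.02]), ([152, 218], 0.64, [0.529, -0.05, 0.02])]
code_label [([141, 230], 0.66, [0.543, -0.037, 0.084])]
bonnet []
check_valve []
pipe_union [([368, 178], 0.59, [0.778, -0.001, 0.02])]
stake_a [([310, 357], 0.94, [0.721, -0.255, 0.02])]
ring_tub []
```

View pics/scene.png

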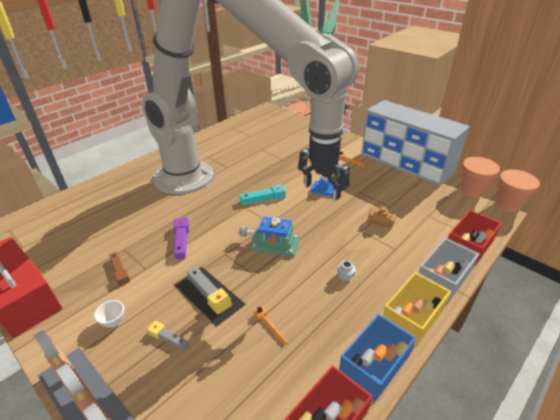

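View pics/side.png

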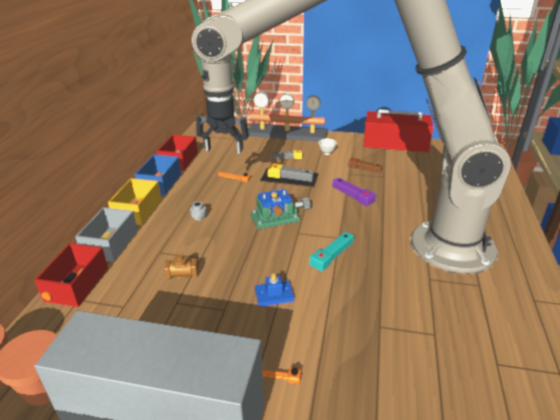

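```bash
cat > fit.py <<'E'
from h import *
from scipy.optimize import minimize
def box(x0,x1,y0,y1,z0,z1): return np.array([[x,y,z] for x in(x0,x1) for y in(y0,y1) for z in(z0,z1)])/1000
def cyl(r,z0,z1): return np.array([[r*np.cos(a),r*np.sin(a),z] for a in np.linspace(0,6.28,16) for z in(z0,z1)])/1000
M={"scanner":[box(-82,38,-16,16,0,30),box(37,83,-23,23,0,34)],
"bonnet":[box(-45,45,-32,32,0,14),box(-19,19,-19,19,14,50),cyl(9,50,62),cyl(4,62,69)],
"mat":[box(-100,100,-50,50,0,4)]}
def sil(m,name,x,y,yaw,z):
    c,s=np.cos(yaw),np.sin(yaw); R=np.array([[c,-s,0],[s,c,0],[0,0,1]]); im=np.zeros((840,1120),np.uint8)
    for p in M[name]:
        h=cv2.convexHull(proj(m,p@R.T+[x,y,z]).astype(np.float32)); cv2.fillPoly(im,[np.round(h*2*16).astype(np.int32)],1,shift=4)
    return im
def fit(name,views,x0,z=0,yaws=np.arange(0,6.28,.4)):
    masks=[cv2.resize(k.astype(np.uint8),(1120,840),interpolation=cv2.INTER_NEAREST) for m,k in views]
    def f(p):
        v=0
        for (m,k),K in zip(views,masks):
            s=sil(m,name,p[0],p[1],p[2]/10,z); v+=1-(s&K).sum()/max(1,(s|K).sum())
        return v/len(views)
    best=min(((f([*x0,10*w]),w) for w in yaws))
    def run(w):
        S=np.array([[*x0,10*w]]*4); S[1,0]+=.02;S[2,1]+=.02;S[3,2]+=2
        r=minimize(f,[*x0,10*w],method="Nelder-Mead",options=dict(initial_simplex=S,xatol=1e-5,fatol=1e-5)); return r
    rs=[run(w) for w in sorted(yaws,key=lambda w:f([*x0,10*w]))[:4]]; r=min(rs,key=lambda r:r.fun)
    return r.x[0].round(4),r.x[1].round(4),round(r.x[2]/10,3),round(r.fun,3)
def pick(n,q,m,xy,z,tol=.09):
    c=[d for d in bot.outline_of(n,q) if np.hypot(*(unproj(m,d["position"],z)[0][:2]-xy))<tol]
    return c[0]["pixels"] if c else None
E
python3 - <<'E'
from fit import *
vs={}
for n in("scene","side"):
    m,im=snap(n,n+"2")
    for q,xy,z in(("scanner",(.55,-.3),.02),("bonnet",(.472,.29),.03)):
        k=pick(n,q,m,np.array(xy),z); 
        if k is not None: vs.setdefault(q,[]).append((m,k)); print(n,q,k.sum())
    if n=="scene": A=cv2.resize(im[250:370,120:280],(800,600),interpolation=cv2.INTER_CUBIC)
cv2.imwrite("pics/crop1.png",A[:,:,::-1])
for q,x0,z in(("scanner",(.55,-.3),.004),("bonnet",(.472,.29),0)):
    print(q,fit(q,vs[q],x0,z),[fit(q,[v],x0,z) for v in vs[q]])
E
```

```text
scene scanner 911
scene bonnet 342
side scanner 522
side bonnet 888
scanner (np.float64(0.5344), np.float64(-0.3068), np.float64(6.176), np.float64(0.099)) [(np.float64(0.535), np.float64(-0.3075), np.float64(-0.095), np.float64(0.055)), (np.float64(0.5334), np.float64(-0.3026), np.float64(-0.116), np.float64(0.122))]
bonnet (np.float64(0.4657), np.float64(0.2977), np.float64(3.515), np.float64(0.144)) [(np.float64(0.467), np.float64(0.294), np.float64(0.452), np.float64(0.193)), (np.float64(0.4654), np.float64(0.2993), np.float64(3.56), np.float64(0.062))]
```

View pics/crop1.png

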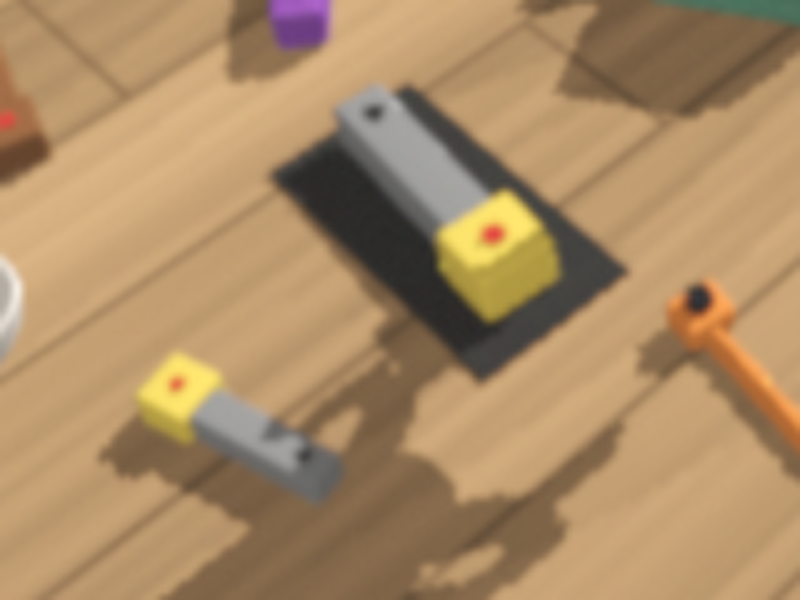

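The candidates in the scene picture are grey/yellow at (211,291) on the mat, grey/yellow at (167,336), turquoise at (266,196), purple at (181,236) and brown at (120,271). The crop shows the grey/yellow one on the mat is the larger, so that is the scanner.

Emit:
drive_tool([
  {"hand": 1, "translation": [-50, -40, 0], "angular": [0, 0, 0]},
  {"hand": 1, "translation": [-100, -80, 0], "angular": [0, 0, 0]},
  {"hand": 1, "translation": [-135, -130, 0], "angular": [0, 0, 0]},
  {"hand": 1, "translation": [-135, -130, 0], "angular": [0, 0, 0]},
  {"hand": 1, "translation": [-135, -130, 0], "angular": [0, 0, 0]},
])

```text
t: 2.58
eef_pos: [0.5403, -0.1299, 0.2457]
tool_rot: [0.0, 0.707, 0.707, 0.0]
contact_force: [-0.1, 1.5, -0.9]
gripper_width: 1.0
grasp_force: 0.0
```

```bash
python3 - <<'E'
from fit import *
o=bot.get_obs(); print(o["t"],o["eef_pos"],o["tool_rot"])
m,im=snap("wrist","w2")
for q in("lower_half","code_label","plunger","scanner","mat"):
    for d in bot.outline_of("wrist",q)[:2]: print(q,np.round(d["position"]),round(d["score"],2),d["pixels"].sum(),unproj(m,d["position"],.084 if q in("lower_half","code_label","plunger") else .03)[0].round(4))
k=pick("wrist","scanner",m,np.array([.55,-.3]),.02)
if k is not None: print(fit("scanner",[(m,k)],(.535,-.306),.004))
cv2.imwrite("pics/w2.png",cv2.resize(im,(800,600),interpolation=cv2.INTER_CUBIC)[:,:,::-1])
E
```

```text
2.575 [ 0.54031074 -0.12991351  0.2456742 ] [2.19441011e-04 7.07326093e-01 7.06887225e-01 4.48321859e-04]
lower_half [270.  94.] 0.33 12868 [ 0.5348 -0.0429  0.084 ]
code_label [273.  91.] 0.86 8677 [ 0.5378 -0.0401  0.084 ]
plunger [273.  93.] 0.91 342 [ 0.5372 -0.0417  0.084 ]
scanner [276. 312.] 0.88 4694 [ 0.5396 -0.3017  0.03  ]
scanner [42.  9.] 0.87 1070 [0.3167 0.0389 0.03  ]
mat [275. 286.] 0.7 4623 [ 0.5379 -0.2639  0.03  ]
(np.float64(0.535), np.float64(-0.3063), np.float64(6.175), np.float64(0.063))
```

View pics/w2.png

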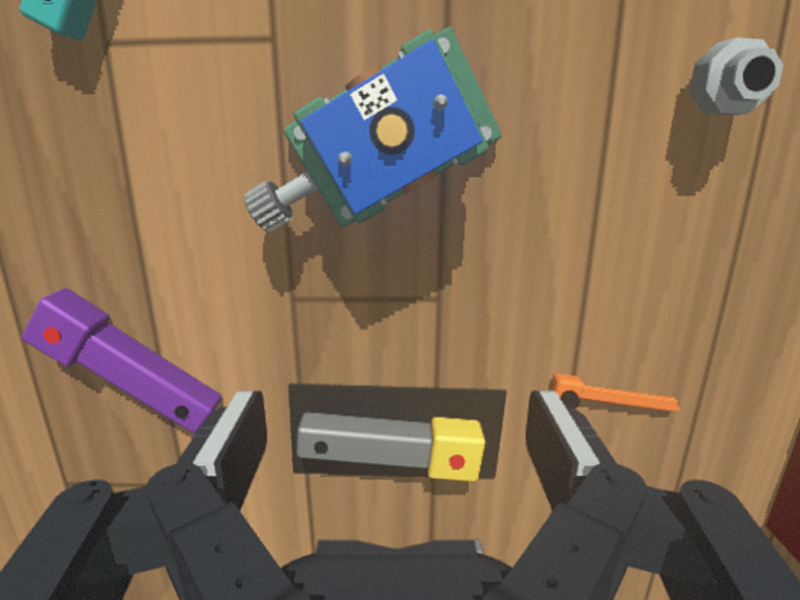

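The wrist picture, in 800-px coordinates, shows the open lower half at (390,125). Its label is at (373,95), and its knob at (265,205) gives +x as right and up. The scanner lies on the mat at (390,445) with its head to the right.

```bash
cat > face.py <<'E'
from fit import *
def face(m,im):
    hsv=cv2.cvtColor(im,cv2.COLOR_RGB2HSV); k=((hsv[...,0]>100)&(hsv[...,0]<125)&(hsv[...,1]>140)&(hsv[...,2]>120)).astype(np.uint8)
    n,l,st,c=cv2.connectedComponentsWithStats(k); i=1+np.argmax(st[1:,4]); 
    h=cv2.convexHull(np.argwhere(l==i)[:,::-1].copy().astype(np.int32)); K=np.zeros_like(k); cv2.fillPoly(K,[h],1)
    M["face"]=[box(-45,45,-32,32,0,0)]
    p=unproj(m,c[i],.084)[0][:2]
    return fit("face",[(m,K>0)],p,.084,np.arange(0.1,1.1,.2))
E
python3 - <<'E'
from face import *
m=cam("wrist"); im=cv2.imread("pics/wrist.png")
im=bot.read_camera("wrist"); r=face(m,im); print(r)
x,y,w,_=r; c,s=np.cos(w),np.sin(w); R=np.array([[c,-s],[s,c]])
L=R@[0,.0215]+[x,y]; print("label",L)
for P,z in(((0,0),.092),((.032,0),.097),((-.032,0),.097),((0,.0215),.084)): print((proj(m,[*(R@P+[x,y]),z])*800/560).round(0))
E
```

```text
(np.float64(0.5384), np.float64(-0.0407), np.float64(0.517), np.float64(0.019))
label [ 0.5277731  -0.02200992]
[[392. 132.]]
[[442. 102.]]
[[343. 161.]]
[[373.  98.]]
```

Emit:
drive_tool([
  {"hand": 0.8, "translation": [-5, -60, 0], "angular": [0, 0, 0.18]},
  {"hand": 0.8, "translation": [-5, -120, 0], "angular": [0, 0, 0.36]},
  {"hand": 0.8, "translation": [-5, -176, 0], "angular": [0, 0, 0.54]},
  {"hand": 0.8, "translation": [-5, -176, -30], "angular": [0, 0, 0.72]},
  {"hand": 0.8, "translation": [-5, -176, -60], "angular": [0, 0, 0.9]},
  {"hand": 0.8, "translation": [-5, -176, -90], "angular": [0, 0, 1.08]},
  {"hand": 0.8, "translation": [-5, -176, -110], "angular": [0, 0, 1.26]},
  {"hand": 0.8, "translation": [-5, -176, -130], "angular": [0, 0, 1.42]},
  {"hand": 0.8, "translation": [-5, -176, -150], "angular": [0, 0, 1.466]},
  {"hand": 0.8, "translation": [-5, -176, -150], "angular": [0, 0, 1.466]},
])

```text
t: 4.22
eef_pos: [0.5339, -0.3055, 0.0935]
tool_rot: [-0.002, 0.053, 0.999, 0.001]
contact_force: [0.3, -0.1, -0.4]
gripper_width: 0.804
grasp_force: 0.0
```

```bash
python3 - <<'E'
from fit import *
o=bot.get_obs(); print(o["t"],o["eef_pos"],o["tool_rot"].round(3))
m,im=snap("wrist","w3")
cv2.imwrite("pics/w3.png",im[:,:,::-1])
for d in bot.outline_of("wrist","mat")[:1]+bot.outline_of("wrist","scanner")[:2]: print(d["position"],d["score"],d["pixels"].sum(),unproj(m,d["position"],.02)[0])
print(proj(m,[.5345,-.3065,.034]))
E
```

```text
4.225 [ 0.53393959 -0.30547536  0.09354516] [-0.002  0.053  0.999  0.001]
[247.2, 186.1] 0.63 21760 [ 0.5018112  -0.32120922  0.02      ]
[66.0, 277.9] 0.74 5073 [ 0.55541301 -0.46178378  0.02      ]
[276.5, 232.2] 0.59 13674 [ 0.53576518 -0.30594985  0.02      ]
[[275.41670086 239.12951751]]
```

View pics/w3.png

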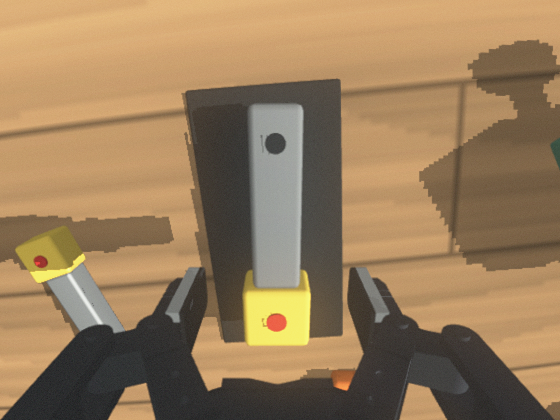

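The scanner, handle at (275,200) and head at (277,310), lies centred between the open fingers, and the look-alike at (60,260) is clear of them. I'll descend and grip.

Emit:
drive_tool([
  {"hand": 0.7, "translation": [0, -1, -40], "angular": [0, 0, 0]},
  {"hand": 0.7, "translation": [0, -1, -73], "angular": [0, 0, 0]},
  {"hand": 0.7, "translation": [0, -1, -73], "angular": [0, 0, 0]},
  {"hand": 0.2, "translation": [0, -1, -73], "angular": [0, 0, 0]},
  {"hand": 0.2, "translation": [0, -1, -73], "angular": [0, 0, 0]},
  {"hand": 0.2, "translation": [0, -1, -73], "angular": [0, 0, 0]},
  {"hand": 0.2, "translation": [0, -1, -73], "angular": [0, 0, 0]},
  {"hand": 0.2, "translation": [0, -1, -73], "angular": [0, 0, 0]},
], force=50)

```text
t: 5.38
eef_pos: [0.5365, -0.3077, 0.0245]
tool_rot: [0.002, 0.053, 0.999, -0.001]
contact_force: [0.1, 0.5, 7.2]
gripper_width: 0.366
grasp_force: 52.1
```

Emit:
drive_tool([
  {"hand": 0.2, "translation": [0, 0, 30], "angular": [0, 0, 0]},
  {"hand": 0.2, "translation": [0, 0, 80], "angular": [0, 0, 0]},
  {"hand": 0.2, "translation": [-5, 20, 130], "angular": [0, 0, 0]},
  {"hand": 0.2, "translation": [-15, 65, 150], "angular": [0, 0, 0]},
  {"hand": 0.2, "translation": [-27, 115, 150], "angular": [0, 0, 0]},
  {"hand": 0.2, "translation": [-38, 165, 150], "angular": [0, 0, 0]},
  {"hand": 0.2, "translation": [-50, 215, 150], "angular": [0, 0, 0]},
  {"hand": 0.2, "translation": [-60, 260, 150], "angular": [0, 0, 0]},
  {"hand": 0.2, "translation": [-65, 282, 150], "angular": [0, 0, 0]},
  {"hand": 0.2, "translation": [-66, 290, 150], "angular": [0, 0, 0]},
  {"hand": 0.2, "translation": [-66, 290, 150], "angular": [0, 0, 0]},
  {"hand": 0.2, "translation": [-66, 290, 150], "angular": [0, 0, 0]},
])

```text
t: 6.88
eef_pos: [0.4693, -0.0184, 0.1724]
tool_rot: [0.0, 0.053, 0.999, -0.0]
contact_force: [-0.2, -0.2, -2.3]
gripper_width: 0.364
grasp_force: 51.0
```

```bash
python3 - <<'E'
from fit import *
o=bot.get_obs(); print(o["t"],o["eef_pos"],o["grasp_force"],o["contact_force"])
t=[]
for n in ("side","scene"):
    m,im=snap(n,"scan_"+n); t.append(cv2.resize(im[120:270,190:390],(800,600)) [:, 200:600])
    k=pick(n,"scanner",m,np.array([.48,-.01]),.17)
    if k is not None: print(n,k.sum(),fit("scanner",[(m,k)],(.468,-.016),.154,np.array([-.3,-.1,.1])))
cv2.imwrite("pics/scan.png",np.hstack(t)[:,:,::-1])
E
```

```text
6.875 [ 0.46927099 -0.01835211  0.17237276] 50.99750876426697 [-0.17414168 -0.17675001 -2.32180407]
side 760 (np.float64(0.4648), np.float64(-0.011), np.float64(-0.136), np.float64(0.188))
scene 283 (np.float64(0.4889), np.float64(-0.0527), np.float64(1.091), np.float64(0.699))
```

View pics/scan.png

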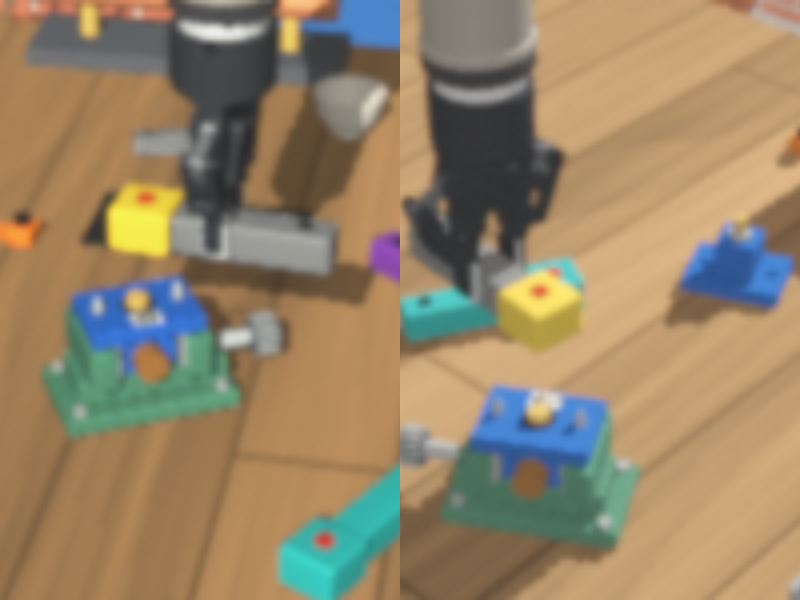

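The scanner is held level, with its head at (145,220) in the left tile just above the label at (145,320). I'll hold it there.

Emit:
drive_tool([
  {"hand": 0.2, "translation": [0, 1, 0], "angular": [0, 0, 0]},
  {"hand": 0.2, "translation": [0, 1, 0], "angular": [0, 0, 0]},
  {"hand": 0.2, "translation": [0, 1, 0], "angular": [0, 0, 0]},
  {"hand": 0.2, "translation": [0, 1, 0], "angular": [0, 0, 0]},
  {"hand": 0.2, "translation": [0, 1, 0], "angular": [0, 0, 0]},
  {"hand": 0.2, "translation": [0, 1, 0], "angular": [0, 0, 0]},
  {"hand": 0.2, "translation": [0, 1, 0], "angular": [0, 0, 0]},
  {"hand": 0.2, "translation": [0, 1, 0], "angular": [0, 0, 0]},
  {"hand": 0.2, "translation": [0, 1, 0], "angular": [0, 0, 0]},
  {"hand": 0.2, "translation": [0, 1, 0], "angular": [0, 0, 0]},
])

```text
t: 8.32
eef_pos: [0.469, -0.016, 0.1723]
tool_rot: [-0.0, 0.052, 0.999, 0.0]
contact_force: [-0.3, -0.3, -2.1]
gripper_width: 0.367
grasp_force: 51.0
```

Emit:
drive_tool([
  {"hand": 0.2, "translation": [6, -25, 0], "angular": [0, 0, 0]},
  {"hand": 0.2, "translation": [17, -75, 0], "angular": [0, 0, 0]},
  {"hand": 0.2, "translation": [29, -125, 0], "angular": [0, 0, 0]},
  {"hand": 0.2, "translation": [40, -175, 0], "angular": [0, 0, 0]},
  {"hand": 0.2, "translation": [51, -225, 0], "angular": [0, 0, 0]},
  {"hand": 0.2, "translation": [62, -270, 0], "angular": [0, 0, 0]},
  {"hand": 0.2, "translation": [66, -289, -20], "angular": [0, 0, 0]},
  {"hand": 0.2, "translation": [66, -291, -60], "angular": [0, 0, 0]},
  {"hand": 0.2, "translation": [66, -291, -105], "angular": [0, 0, 0]},
  {"hand": 0.2, "translation": [66, -291, -135], "angular": [0, 0, 0]},
  {"hand": 0.2, "translation": [66, -291, -144], "angular": [0, 0, 0]},
  {"hand": 0.2, "translation": [66, -291, -144], "angular": [0, 0, 0]},
])

```text
t: 9.82
eef_pos: [0.5351, -0.307, 0.0283]
tool_rot: [-0.0, 0.052, 0.999, 0.0]
contact_force: [0.3, -0.4, -1.8]
gripper_width: 0.363
grasp_force: 51.0
```

Emit:
drive_tool([
  {"hand": 0.2, "translation": [0, 0, -3], "angular": [0, 0, 0]},
  {"hand": 0.2, "translation": [0, 0, -5], "angular": [0, 0, 0]},
  {"hand": 0.2, "translation": [0, 0, -5], "angular": [0, 0, 0]},
])

```text
t: 10.2
eef_pos: [0.5358, -0.3074, 0.0245]
tool_rot: [0.001, 0.052, 0.999, -0.0]
contact_force: [-1.0, 0.7, 3.2]
gripper_width: 0.366
grasp_force: 51.6
```

Emit:
drive_tool([
  {"hand": 0.7, "translation": [0, 0, -5], "angular": [0, 0, 0]},
  {"hand": 0.7, "translation": [0, 0, -4], "angular": [0, 0, 0]},
  {"hand": 0.7, "translation": [0, 0, -2], "angular": [0, 0, 0]},
  {"hand": 0.7, "translation": [0, 0, 0], "angular": [0, 0, 0]},
  {"hand": 0.7, "translation": [0, 0, 0], "angular": [0, 0, 0]},
  {"hand": 0.7, "translation": [0, 0, 30], "angular": [0, 0, 0]},
  {"hand": 0.7, "translation": [0, 0, 80], "angular": [0, 0, 0]},
  {"hand": 0.8, "translation": [0, 0, 140], "angular": [0, 0, 0]},
  {"hand": 1, "translation": [0, 20, 190], "angular": [0, 0, 0]},
  {"hand": 1, "translation": [0, 40, 210], "angular": [0, 0, 0]},
  {"hand": 1, "translation": [0, 40, 210], "angular": [0, 0, 0]},
])

```text
t: 11.58
eef_pos: [0.536, -0.2651, 0.2344]
tool_rot: [0.001, 0.051, 0.999, -0.0]
contact_force: [-1.3, -0.6, -0.2]
gripper_width: 0.999
grasp_force: 0.0
```

```bash
python3 - <<'E'
from fit import *
o=bot.get_obs(); print(o["t"],o["eef_pos"],o["q"].round(2))
for n in("wrist","scene"):
    m,im=snap(n,"put_"+n)
    k=pick(n,"scanner",m,np.array([.545,-.305]),.02,.06)
    if k is not None: print(k.sum(),fit("scanner",[(m,k)],(.535,-.306),.004,np.array([-.3,-.1,.1])))
    k=pick(n,"mat",m,np.array([.54,-.305]),.0,.08)
    if k is not None:
        if 1:
            k2=k.copy(); 
            for d in bot.outline_of(n,"scanner")[:4]: k2|=d["pixels"]
            ks=cv2.connectedComponents(k2.astype(np.uint8))[1]; l=ks[k]; k2=ks==np.bincount(l[l>0]).argmax()
        print("mat",fit("mat",[(m,k2)],(.54,-.305),0,np.array([-.2,0,.2])))
E
```

```text
11.575 [ 0.53596771 -0.2651391   0.23439769] [ 0.49  0.37 -0.18  1.75  0.07  1.03  1.76]
5410 (np.float64(0.5329), np.float64(-0.3067), np.float64(-0.114), np.float64(0.058))
mat (np.float64(0.5407), np.float64(-0.3081), np.float64(-0.03), np.float64(0.025))
894 (np.float64(0.5346), np.float64(-0.309), np.float64(-0.121), np.float64(0.068))
mat (np.float64(0.5436), np.float64(-0.3104), np.float64(-0.044), np.float64(0.435))
```

Emit:
drive_tool([
  {"hand": 1, "translation": [-3, 25, 10], "angular": [0, 0, -0.05]},
  {"hand": 1, "translation": [-10, 75, 20], "angular": [0, 0, -0.15]},
  {"hand": 1, "translation": [-17, 130, 20], "angular": [0, 0, -0.25]},
  {"hand": 1, "translation": [-24, 185, 20], "angular": [0, 0, -0.35]},
  {"hand": 1, "translation": [-31, 240, 20], "angular": [0, 0, -0.45]},
  {"hand": 1, "translation": [-38, 295, 20], "angular": [0, 0, -0.55]},
  {"hand": 1, "translation": [-45, 350, 20], "angular": [0, 0, -0.65]},
  {"hand": 1, "translation": [-52, 405, 20], "angular": [0, 0, -0.75]},
  {"hand": 1, "translation": [-59, 460, 20], "angular": [0, 0, -0.85]},
  {"hand": 1, "translation": [-66, 515, 15], "angular": [0, 0, -0.95]},
  {"hand": 1, "translation": [-70, 550, 5], "angular": [0, 0, -1.04]},
  {"hand": 1, "translation": [-70, 562, 0], "angular": [0, 0, -1.05]},
])

```text
t: 13.48
eef_pos: [0.464, 0.2972, 0.2325]
tool_rot: [-0.001, 0.544, 0.839, -0.0]
contact_force: [-0.2, -0.3, -0.4]
gripper_width: 0.999
grasp_force: 0.0
```

Emit:
drive_tool([
  {"hand": 1, "translation": [0, 0, 0], "angular": [0, 0, 0]},
  {"hand": 1, "translation": [0, 0, 0], "angular": [0, 0, 0]},
])

```text
t: 13.72
eef_pos: [0.4659, 0.2931, 0.2333]
tool_rot: [0.0, 0.547, 0.837, -0.0]
contact_force: [0.4, -0.6, -0.3]
gripper_width: 1.003
grasp_force: 0.0
```

```bash
python3 - <<'E'
from fit import *
o=bot.get_obs(); print(o["t"],o["eef_pos"],o["tool_rot"].round(3),o["q"].round(2))
vs=[]
for n in("wrist","side"):
    m,im=snap(n,"bon_"+n)
    k=pick(n,"bonnet",m,np.array([.466,.298]),.03,.06)
    if k is not None: vs.append((m,k)); print(n,k.sum(),fit("bonnet",[(m,k)],(.466,.298),0,np.array([.2,.4,.6])))
if len(vs)>1: print(fit("bonnet",vs,(.466,.298),0,np.array([.2,.4,.6])))
E
```

```text
13.725 [0.46585157 0.29306484 0.23334329] [ 0.     0.547  0.837 -0.   ] [-0.39  0.31 -0.35  1.85  0.12  1.   -0.38]
wrist 4808 (np.float64(0.4677), np.float64(0.2977), np.float64(0.397), np.float64(0.034))
side 850 (np.float64(0.4663), np.float64(0.3007), np.float64(0.347), np.float64(0.075))
(np.float64(0.4675), np.float64(0.2979), np.float64(0.389), np.float64(0.067))
```

View pics/bon_wrist.png

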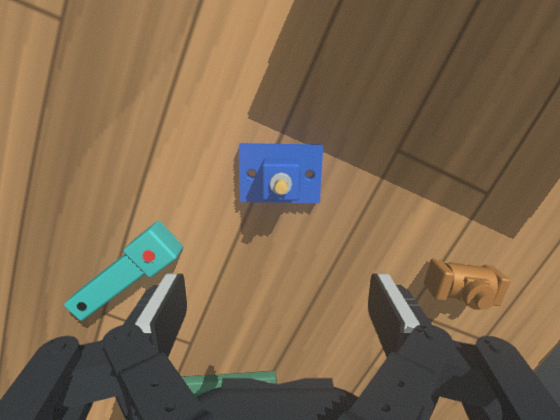

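The bonnet is at (281,175) with its cap square to the jaws. The turquoise scanner and the check valve are clear of the fingers. I'll descend and grip the cap.

Emit:
drive_tool([
  {"hand": 1, "translation": [2, 4.5, -40], "angular": [0, 0, -0.016]},
  {"hand": 1, "translation": [2, 4.5, -90], "angular": [0, 0, -0.016]},
  {"hand": 1, "translation": [2, 4.5, -140], "angular": [0, 0, -0.016]},
  {"hand": 1, "translation": [2, 4.5, -180], "angular": [0, 0, -0.016]},
  {"hand": 1, "translation": [2, 4.5, -197], "angular": [0, 0, -0.016]},
  {"hand": 1, "translation": [2, 4.5, -197], "angular": [0, 0, -0.016]},
  {"hand": 0.2, "translation": [2, 4.5, -197], "angular": [0, 0, -0.016]},
  {"hand": 0.2, "translation": [2, 4.5, -197], "angular": [0, 0, -0.016]},
  {"hand": 0.2, "translation": [2, 4.5, -197], "angular": [0, 0, -0.016]},
  {"hand": 0.2, "translation": [2, 4.5, -197], "angular": [0, 0, -0.016]},
  {"hand": 0.2, "translation": [2, 4.5, -197], "angular": [0, 0, -0.016]},
], force=80)

```text
t: 15.3
eef_pos: [0.4679, 0.3001, 0.0378]
tool_rot: [0.001, 0.553, 0.833, 0.001]
contact_force: [-0.4, -0.4, 7.9]
gripper_width: 0.429
grasp_force: 81.6
```

Emit:
drive_tool([
  {"hand": 0.2, "translation": [0, 0, 25], "angular": [0, 0, 0]},
  {"hand": 0.2, "translation": [0, 0, 70], "angular": [0, 0, 0]},
  {"hand": 0.2, "translation": [5, -20, 115], "angular": [0, 0, 0.02]},
  {"hand": 0.2, "translation": [17, -65, 155], "angular": [0, 0, 0.05]},
  {"hand": 0.2, "translation": [30, -115, 185], "angular": [0, 0, 0.08]},
  {"hand": 0.2, "translation": [43, -165, 200], "angular": [0, 0, 0.119]},
  {"hand": 0.2, "translation": [56, -215, 200], "angular": [0, 0, 0.119]},
  {"hand": 0.2, "translation": [69, -265, 200], "angular": [0, 0, 0.119]},
  {"hand": 0.2, "translation": [82, -315, 200], "angular": [0, 0, 0.119]},
  {"hand": 0.2, "translation": [95, -365, 200], "angular": [0, 0, 0.119]},
  {"hand": 0.2, "translation": [106, -405, 200], "angular": [0, 0, 0.119]},
  {"hand": 0.2, "translation": [112, -429, 200], "angular": [0, 0, 0.119]},
])

```text
t: 16.8
eef_pos: [0.5788, -0.1324, 0.2364]
tool_rot: [0.0, 0.503, 0.864, -0.0]
contact_force: [-0.2, 0.7, -1.8]
gripper_width: 0.431
grasp_force: 80.5
```

Emit:
drive_tool([
  {"hand": 0.2, "translation": [0, 0, 0], "angular": [0, 0, 0]},
  {"hand": 0.2, "translation": [0, 0, 0], "angular": [0, 0, 0]},
  {"hand": 0.2, "translation": [0, 0, 0], "angular": [0, 0, 0]},
])

```text
t: 17.18
eef_pos: [0.5789, -0.1278, 0.2364]
tool_rot: [-0.0, 0.501, 0.865, 0.0]
contact_force: [0.6, 0.6, -0.8]
gripper_width: 0.423
grasp_force: 80.5
```

```bash
python3 - <<'E'
from face import *
o=bot.get_obs(); print(o["t"],o["eef_pos"],o["tool_rot"].round(3))
m,im=snap("wrist","hold"); q=o["tool_rot"]; print("jaw yaw",2*np.arctan2(q[2],q[1])-np.pi/2)
zb=o["eef_pos"][2]-.0378
hsv=cv2.cvtColor(im,cv2.COLOR_RGB2HSV)
for d in bot.find_in("wrist","bonnet")[:3]+bot.find_in("wrist","lower_half")[:3]: print(d["position"],d["score"])
try: print("face",face(m,im))
except Exception as e: print(e)
print("pred bonnet px",proj(m,[o["eef_pos"][0],o["eef_pos"][1],zb+.014]))
E
```

```text
17.175 [ 0.57886438 -0.12779682  0.23639207] [-0.     0.501  0.865  0.   ]
jaw yaw 0.5212728820483608
[278.2, 257.5] 0.97
[153.4, 270.4] 0.34
[287.4, 82.9] 0.75
face (np.float64(0.6032), np.float64(-0.1606), np.float64(0.509), np.float64(0.696))
pred bonnet px [[276.57692616 265.88550497]]
```

View pics/hold.png

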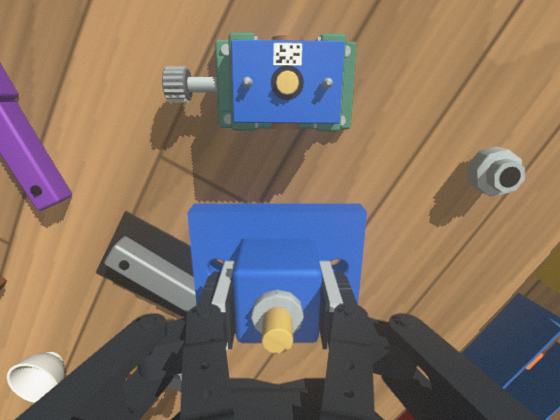

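The bonnet is gripped square: flange corners at (189,206) and (365,205), holes near (221,265) and (341,263). The lower half is free at (288,82). Next I'll measure both in this one picture.

```bash
python3 - <<'E'
from face import *
o=bot.get_obs(); m=cam("wrist"); im=cv2.imread("pics/hold.png")[:,:,::-1].copy()
top=im.copy(); top[180:]=0; f=face(m,top); print("face",f)
hsv=cv2.cvtColor(im,cv2.COLOR_RGB2HSV); k=(hsv[...,0]>100)&(hsv[...,0]<125)&(hsv[...,1]>140)&(hsv[...,2]>60); k[:180]=0
L=[np.argmax(k[r,150:])+150 for r in range(215,250,3)]; Rr=[np.max(np.where(k[r,:400])[0])+1 for r in range(215,250,3)]; T=[np.argmax(k[180:,c])+180 for c in range(205,350,10)]
print(L,Rr,T)
print("bright profile col 277",hsv[198:216,277,2])
zb=o["eef_pos"][2]-.0378; yaw=2*np.arctan2(o["tool_rot"][2],o["tool_rot"][1])-np.pi/2
ux=np.array([np.cos(yaw),np.sin(yaw)]); uy=np.array([-ux[1],ux[0]])
rs=list(range(215,250,3)); g=lambda c,z: unproj(m,np.array(c),z)[:,:2]
l=g(list(zip(L,rs)),zb+.014); r=g(list(zip(Rr,rs)),zb+.014)
t=g(list(zip(range(205,350,10),T)),zb); t2=g(list(zip(range(205,350,10),T)),zb+.014)
fc=np.array(f[:2]); e=o["eef_pos"][:2]
print("x l,r",np.median(l@ux)-e@ux,np.median(r@ux)-e@ux,"y far(bot)",np.median(t@uy)-e@uy,"(top)",np.median(t2@uy)-e@uy)
print("edge yaw",np.polyfit((t@ux),(t@uy),1)[0],"rel jaw",np.polyfit(l@uy,l@ux,1)[0],np.polyfit(r@uy,r@ux,1)[0])
print("face in tool axes",(fc-e)@ux,(fc-e)@uy,"yaw",yaw,"zb",zb, "tcp",e)
def test(bx,by):
    d=fc-(e+bx*ux+by*uy); print("shift to face",d)
bx=(np.median(l@ux)+np.median(r@ux))/2-e@ux
test(bx,np.median(t@uy)-e@uy-.032); test(bx,np.median(t2@uy)-e@uy-.032)
E
```

```text
face (np.float64(0.5389), np.float64(-0.0412), np.float64(0.505), np.float64(0.025))
[np.int64(188), np.int64(189), np.int64(189), np.int64(189), np.int64(189), np.int64(190), np.int64(190), np.int64(190), np.int64(190), np.int64(191), np.int64(191), np.int64(191)] [np.int64(366), np.int64(366), np.int64(366), np.int64(365), np.int64(365), np.int64(365), np.int64(365), np.int64(364), np.int64(364), np.int64(364), np.int64(363), np.int64(363)] [np.int64(204), np.int64(204), np.int64(204), np.int64(204), np.int64(204), np.int64(204), np.int64(204), np.int64(204), np.int64(204), np.int64(204), np.int64(204), np.int64(204), np.int64(204), np.int64(204), np.int64(204)]
bright profile col 277 [166 161 163 163 154 153 187 193 189 188 191 191 191 193 194 199 199 202]
x l,r -0.04427531578935723 0.04488771263424529 y far(bot) 0.029819796246063013 (top) 0.0344337720748788
edge yaw -0.0009208846893555215 rel jaw 0.01191376636389366 -0.0009321632549682555
face in tool axes 0.0086364804667801 0.09568918474054312 yaw 0.5204517702894083 zb 0.19862535107942833 tcp [ 0.5789906 -0.1285141]
shift to face [-0.04144041  0.08905337]
shift to face [-0.03914601  0.08505031]
```

Emit:
drive_tool([
  {"hand": 0.2, "translation": [-10, 22, -10], "angular": [0, 0, -0.01]},
  {"hand": 0.2, "translation": [-25, 55, -25], "angular": [0, 0, -0.01]},
  {"hand": 0.2, "translation": [-37, 80, -45], "angular": [0, 0, -0.01]},
  {"hand": 0.2, "translation": [-41.4, 89, -65], "angular": [0, 0, -0.01]},
  {"hand": 0.2, "translation": [-41.4, 89, -84], "angular": [0, 0, -0.01]},
  {"hand": 0.2, "translation": [-41.4, 89, -84], "angular": [0, 0, -0.01]},
  {"hand": 0.2, "translation": [-41.4, 89, -84], "angular": [0, 0, -0.01]},
  {"hand": 0.2, "translation": [-41.4, 89, -84], "angular": [0, 0, -0.01]},
  {"hand": 0.2, "translation": [-41.4, 89, -84], "angular": [0, 0, -0.01]},
])

```text
t: 18.45
eef_pos: [0.538, -0.0406, 0.153]
tool_rot: [0.001, 0.506, 0.862, 0.0]
contact_force: [0.1, 0.2, -1.6]
gripper_width: 0.427
grasp_force: 80.4
```

```bash
python3 - <<'E'
from fit import *
for i in range(3):
    im=bot.read_camera(("side","scene","wrist")[i]); o=bot.get_obs(); print(o["eef_pos"].round(4),2*np.arctan2(o["tool_rot"][2],o["tool_rot"][1])-np.pi/2,o["contact_force"].round(1))
    if i<2: cv2.imwrite(f"pics/pl{i}.png",im[:,:,::-1])
a=[cv2.resize(cv2.imread(f"pics/pl{i}.png")[160:260,200:333],(800,600),interpolation=cv2.INTER_CUBIC)[:,150:550] for i in range(2)]
cv2.imwrite("pics/pl.png",np.hstack(a))
E
```

```text
[ 0.5379 -0.0406  0.1528] 0.5087675487347028 [ 0.3 -0.6 -1.4]
[ 0.5378 -0.0406  0.1527] 0.5087924358529148 [ 0.2  0.6 -1.3]
[ 0.5378 -0.0406  0.1526] 0.5088382935498679 [-0.5  0.6 -2.9]
```

View pics/pl.png

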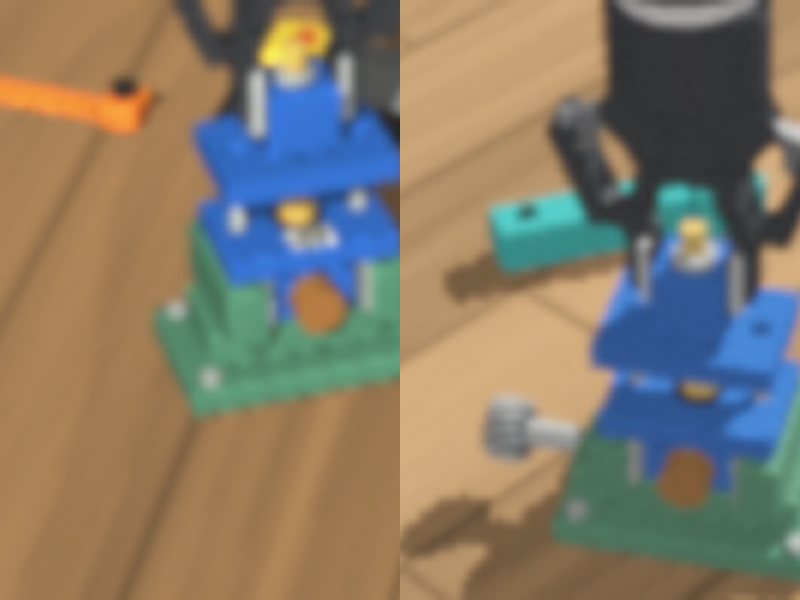

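The flange hangs square over the lower half in both views. I'll shift y by 1.2 mm and lower it onto the dowels, watching the force.

Emit:
drive_tool([
  {"hand": 0.2, "translation": [-0.2, 1.2, -8], "angular": [0, 0, 0]},
  {"hand": 0.2, "translation": [-0.2, 1.2, -14], "angular": [0, 0, 0]},
  {"hand": 0.2, "translation": [-0.2, 1.2, -18], "angular": [0, 0, 0]},
  {"hand": 0.2, "translation": [-0.2, 1.2, -22], "angular": [0, 0, 0]},
  {"hand": 0.2, "translation": [-0.2, 1.2, -24], "angular": [0, 0, 0]},
  {"hand": 0.2, "translation": [-0.2, 1.2, -24], "angular": [0, 0, 0]},
  {"hand": 0.2, "translation": [-0.2, 1.2, -24], "angular": [0, 0, 0]},
])

```text
t: 19.48
eef_pos: [0.5374, -0.0393, 0.1286]
tool_rot: [0.0, 0.506, 0.862, -0.0]
contact_force: [-2.2, -0.2, 2.8]
gripper_width: 0.432
grasp_force: 81.0
```

Emit:
drive_tool([
  {"hand": 0.2, "translation": [0, 0, -3], "angular": [0, 0, 0]},
  {"hand": 0.2, "translation": [0, 0, -6], "angular": [0, 0, 0]},
  {"hand": 0.2, "translation": [0, 0, -9], "angular": [0, 0, 0]},
  {"hand": 0.2, "translation": [0, 0, -11], "angular": [0, 0, 0]},
  {"hand": 0.2, "translation": [0, 0, -11], "angular": [0, 0, 0]},
  {"hand": 0.2, "translation": [0, 0, -11], "angular": [0, 0, 0]},
], force=110)

```text
t: 20.23
eef_pos: [0.5375, -0.0393, 0.1218]
tool_rot: [0.001, 0.506, 0.862, -0.0]
contact_force: [-19.7, 0.2, 48.7]
gripper_width: 0.424
grasp_force: 118.5
```

Emit:
drive_tool([
  {"hand": 0.2, "translation": [-1, 0, 1.5], "angular": [0, 0, 0]},
  {"hand": 0.2, "translation": [-1, 0, 1.5], "angular": [0, 0, 0]},
  {"hand": 0.2, "translation": [-1, 0, 1.5], "angular": [0, 0, 0]},
  {"hand": 0.2, "translation": [-1, 0, 1.5], "angular": [0, 0, 0]},
  {"hand": 0.2, "translation": [-1, 0, 1.5], "angular": [0, 0, 0]},
  {"hand": 0.2, "translation": [-1, 0, 1.5], "angular": [0, 0, 0]},
])

```text
t: 20.98
eef_pos: [0.5374, -0.0393, 0.1218]
tool_rot: [0.001, 0.506, 0.862, 0.0]
contact_force: [-10.3, -0.4, 30.1]
gripper_width: 0.425
grasp_force: 116.2
```

```bash
python3 - <<'E'
from fit import *
m,im=snap("side","fin_side"); a=im; m2,b=snap("scene","fin_scene")
o=bot.get_obs(); print(o["t"],o["eef_pos"],o["contact_force"],o["torque"],o["tool_rot"].round(4))
for n,mm in(("side",m),("scene",m2)):
    k=pick(n,"scanner",mm,np.array([.545,-.305]),.02,.06)
    if k is not None: print(n,fit("scanner",[(mm,k)],(.535,-.306),.004,np.array([-.3,-.1,.1])))
t=[cv2.resize(x[150:270,195:355],(800,600),interpolation=cv2.INTER_CUBIC)[:,150:550] for x in(a,b)]
cv2.imwrite("pics/fin.png",np.hstack(t)[:,:,::-1])
E
```

```text
21.075 [ 0.53743786 -0.03933086  0.12181271] [-10.38299278  -0.86492947  30.9701593 ] [0.02959205 2.25339964 0.06312913] [1.200e-03 5.064e-01 8.623e-01 4.000e-04]
side (np.float64(0.5294), np.float64(-0.3003), np.float64(-0.086), np.float64(0.468))
scene (np.float64(0.5345), np.float64(-0.3089), np.float64(-0.114), np.float64(0.079))
```

View pics/fin.png

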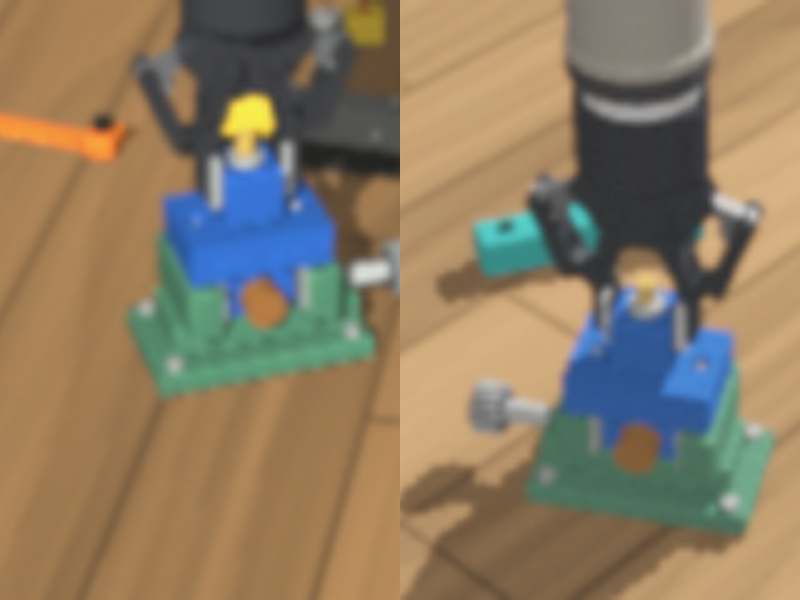

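Both views show the halves closed with no gap and the dowel steel visible in the holes. The push is steady at about 31 N, and the scanner lies on its mat.

```bash
python3 -c "
from station import bot
print(bot.hand_in())"
```

```text
the job is handed in; nothing more can be done
None
```

The job is handed in, but the hand-in returned no verdict: the label was scanned from about 7 cm, the scanner is back on its mat and released, and the arm is still pressing the upper half flush on the dowels with about 31 N.

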